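# Set the board holder's gap to the gauge mark and lock it

### The job

Set the board holder for the next circuit board: press a fingertip on top of the knurled wheel and roll it towards the jaws, in as many strokes as it takes, until the white line on the sliding jaw lines up with the white line on the gauge collar. Then push the lock lever fully over, away from you, and come clear. Move the jaw with the wheel only, do not touch the gauge collar, and leave everything else on the bench where it is: nothing is to be picked up.

Things in the scene. Friction and masses are not known exactly. Their poses are not given: they have to be found in the camera images.
- holder: Board holder, fixed: aluminium deck 140 mm (its x) by 360 mm (its y), top 12 mm above the bench. Origin under its centre, z up, x roughly away from the robot. Along y from -y to +y: fixed jaw (black, 100 mm wide, 45 mm tall on the deck, y = -160 mm), sliding jaw, knurled wheel (y = +60 mm), lock lever (y = +145 mm).
- wheel_top (a point): Highest point of the knurled steel wheel (radius 30, 36 mm wide, axle along the holder's x), 68 mm above the bench; does not turn with it. Grey cheeks flank it, tops 58 mm above the bench, outer faces 41 mm from the wheel's middle, 76 mm long in y. It is sprung: pressed, wheel and sliding jaw sink together up to 5 mm (about 3 N at first, 1.5 N more per mm) and rise again.
- wheel (a joint): turn of the knurled wheel in rad, 0 at the start, up to 4.76. Grows as its top rolls towards the jaws (holder's -y), which closes the gap: 30 mm of rim travel (1 rad) moves the sliding jaw 10.5 mm; rolling back opens it again, but not beyond the start. Light friction, about 1 N at the rim; stays where it is left.
- jaw_mark (a point): Index line of the sliding jaw: the far (+x) top end of the white line, 2.5 mm wide, across the jaw's top, 58 mm above the bench. The sliding jaw (its solid is called jaw_c0; black, 100 x 20 mm, 40 mm tall) is moved only through the wheel, along the holder's y. Axes parallel to the holder's.
- gauge_mark (a point): Gauge mark: middle of the white line, 2.5 mm wide, on top of the small black gauge collar (16 x 12 x 30 mm) on the rail along the holder's far (+x) side, 44 mm above the bench, 14 to 36 mm from the sliding jaw's start. The setting is right when jaw_mark and gauge_mark have the same y in the holder's frame; their x differs by 12 mm. Axes as the holder's.
- jaw (a joint): how far the sliding jaw has closed from its open stop, 0 to 0.05 m, growing towards the fixed jaw (holder's -y)
- lock (a joint): angle of the lock lever: 0 leaning towards the robot (holder's -x), unlocked; 1.2 rad leaning to the holder's +x, locked. Stays where it is left, light friction (about 1 N at the tip).
- lock_tip (a point): Centre of the lock lever's black ball end, 20 mm across, on a thin steel rod 55 mm from the pivot; the pivot is 28 mm above the bench at the holder's x 0, y +145 mm. At both ends of its swing the ball's centre is 73 mm above the bench, 31 mm to the -x or +x side of the pivot. The lever's block is 50 x 36 mm, its hub 38 mm high above the bench.
- spare_board: loose green circuit board 75 x 100 mm with a few black parts, lying flat on the bench behind (+x of) the holder; bystander, leave it alone; origin under its centre
- heatsink: loose finned aluminium heat sink 40 x 40 x 25 mm in front of (-x of) the holder; bystander; origin under its centre
- adapter: loose brass coaxial adapter, 20 mm across, 22 mm tall, standing on the holder's deck in its near corner between wheel and lever; bystander; origin under its centre
- loop_probe: loose black hand probe 166 mm long with a ring at one end, lying in front of the holder, along it; bystander; origin under its handle, ring towards its +x
- driver: loose black screwdriver 170 mm long, lying behind the holder; bystander; origin under its middle
- screw_jar: loose clear jar, 52 mm across, 60 mm tall, left on the bench; bystander; origin under its centre
- shield_can: loose small open steel tray (shield can) 50 x 35 x 12 mm, right on the bench; bystander; origin under its centre

How it is judged (in metres and radians):
On the way, in this order (a step that is already met when the one before it is completed fails the run):
1. the sliding jaw's line is rolled level with the gauge mark (y of jaw_mark in the frame of gauge_mark between -0.0025 and 0.0025 m), for 0.3 s.
2. the lock lever is pushed fully over (value of joint lock above 1.05 rad), for 0.2 s.
At the end, for the whole second after the job is handed in: the sliding jaw's line is within 2.5 mm of the gauge collar's line along the holder, at rest, and the lock lever is fully over (beyond 1.05 of its 1.2 rad) (all of step 1 and value of joint lock above 1.05 rad and velocity of joint jaw between -0.01 and 0.01 m/s); the robot touches nothing.
It fails at once if the sliding jaw is pushed directly instead of through the wheel (contact force between the arm and jaw_c0 above 1 N).
It fails at once if the sliding jaw is pushed directly with the fingers (contact force between the fingers and jaw_c0 above 1 N).
It fails at once if the gauge collar is touched or shifted (contact force between any of the arm, the fingers and gauge above 1 N).
It fails at once if a loose thing on the bench or on the holder is displaced or lifted (more than 15 mm) (distance of any of spare_board, heatsink, adapter, loop_probe, driver, screw_jar, shield_can from where it was at the start of the episode above 0.015 m).
It also fails if it takes over 51 s, if anything falls off the work surface, if the arm or the gripper's body presses on something with over 40 N, if the wrist force passes 120 N, or if a joint passes its speed limit or range.

### The arm

A 7-joint arm with a two-finger parallel gripper is mounted at the origin on the work surface. World frame = base frame: x ahead of the robot, y to its left, z up, the work surface at z = 0. Lengths are in m, angles in degrees, forces in N, time in s.
With the tool pointing down it reaches from about 0.4 to 0.875 m from the base axis. Payload 6.5 kg.
Tool frame: the origin (TCP) lies on the centre line of the jaws, within the pads' length; the fingertips stand 19 mm ahead of it and the grasp point (between the pads) is the TCP; x points along the fingers, y is the direction in which the jaws open and shut, and the axes are right-handed (so a half turn about x gives the same grasp; the last joint's range is limited). The gripper opens to 88 mm and grips with 3 to 60 N. Pads are 18 mm wide; open, the fingers measure 123 mm over their backs; the gripper's body (75 mm by 187 mm) begins 45 mm behind the grasp point.
Start: joints at [-67.85, 30.733, -0.252, 88.115, 0.149, 61.152, -4.079], TCP at [0.284, 0.584, 0.258] pointing down, gripper open.
Joint ranges: [-154.64, 154.64], [-21.42, 123.67], [-72.66, 72.17], [13.99, 137.28], [-74.86, 254.86], [10.95, 109.41], [-158.01, 158.01]. Speed limits (degrees/s): [136.94, 136.94, 180, 180, 180, 180, 180].

### API

Orientations are given as [roll, pitch, yaw] about the fixed x, y, z axes, in that order (R = Rz(yaw) Ry(pitch) Rx(roll)).
In Python, from station import * gives the robot as it stands. The module is installed in compiled form; this text tells all that it offers.
- The arm moves only by the tool send_rows, never from a script. Its argument "increments" is a list that holds one entry, the list of rows, each a list of 5 numbers: the finger opening in m, from 0 to 0.0881, then the shift along the tool's x, y, z in m, then the turn about the tool's x in rad. A call has 1 to 12 rows; each row is the pose to reach, as a shift and turn from the pose commanded when the call began, along the tool's axes at that moment; what a row does not reach only later rows make up. A row lasts 1/12 s, in which the tool goes at most 41.7 mm and 7.16 degrees, less where a joint would pass 70% of its speed; a pose out of reach is approached as far as the arm can. A call with a gripper value outside its range is refused whole. The fingers move at their own pace and stop on an object; "force" is the grip in N (left out, the last holds). Time passes only in rows, so rows that repeat a pose let the fingers close. It gives the time, the measured TCP pose, the force and the opening at its end, in the units of the state.
- observe(): the state, without advancing time (a new reading comes with each control period).
- get_image(name): name is "side" or "top" or "wrist"; returns a dict with "img" (420x560x3 uint8, red, green, blue), "K" (3x3 intrinsics, pixels), "xyz" and "attitude" of the camera in the world. Camera axes: x right, y down, z forward; pixel columns grow to the right and rows downward; lengths in m; the calibration is good to about 2 mm. A picture is of the moment at which its call begins. There is no depth.
- finish_job(): hands the job in, once; it reports no verdict.
The state is a dict: "time_s": time; "joint_pos": joint angles; "dq": joint speeds; "effort": joint torques, N m; "position": TCP position; "eef_rot": TCP orientation; "force": force on the tool from outside, world axes, zero at the start; "ft_torque": the same for the moment, N m; "gripper_width": finger opening in m.
Only numpy, scipy, OpenCV 4.12 (cv2) and the standard library are available. Lean on these libraries where they do the work, as an engineer would, in place of code of your own. Each camera call takes 0.05 s, during which the arm holds its last target. There are 200 camera calls.

## Working session

There is one attempt and no reset: what is moved stays moved. The work goes in short steps, Python scripts to look and compute and a tool call to move; the robot and the scene stay as the last step left them, time stands still between calls to the robot, and variables do not carry over. Pictures are saved under pics/ and viewed, about 8 in all and at most 12, crops included, and the job is handed in when it is done.

Besides the shell and the picture viewer there is one more tool, called by a JSON object that holds its "name" and its "arguments". send_rows: Moves the arm, as the interface text tells. Its arguments: {"type":"object","properties":{"increments":{"type":"array"},"force":{"type":"number"}},"required":["increments"]}

```bash
mkdir -p pics; cat > h.py <<'E'
from station import *
import numpy as np, cv2
from scipy.spatial.transform import Rotation as R
def cam(n):
    d=get_image(n); return d
def rot(d):
    a=np.array(d["attitude"],float)
    return a if a.shape==(3,3) else R.from_euler('xyz',a,degrees=True).as_matrix()
def ray(d,u,v,z):
    K=np.array(d["K"]); r=rot(d)@np.linalg.inv(K)@np.array([u,v,1.]); c=np.array(d["xyz"])
    return c+r*(z-c[2])/r[2]
def proj(d,p):
    q=np.array(d["K"])@rot(d).T@(np.array(p)-np.array(d["xyz"])); return q[:2]/q[2]
def save(d,n): cv2.imwrite('pics/'+n,cv2.cvtColor(d["img"],cv2.COLOR_RGB2BGR))
E
python3 - <<'E'
from h import *
import pickle
for n in("top","side"):
    d=cam(n); save(d,n+'0.png'); pickle.dump(d,open(n+'0.pkl','wb')); print(n,d["xyz"],d["attitude"],d["K"])
s=observe(); print({k:np.round(v,3) for k,v in s.items()})
E
```

```text
top [ 0.24363917 -0.01982979  1.44897932] [-1.68380982e+02 -9.62919205e-02 -8.81806860e+01] [[473.4979868    0.         275.28891073]
 [  0.         473.4979868  197.44934268]
 [  0.           0.           1.        ]]
side [-0.21968207 -0.74476128  0.79348264] [-123.82392881    0.64355938  -46.61825623] [[474.89221285   0.         278.09796291]
 [  0.         474.89221285 214.8245074 ]
 [  0.           0.           1.        ]]
{'time_s': np.float64(0.1), 'joint_pos': array([-67.848,  30.772,  -0.253,  88.163,   0.146,  61.151,  -4.079]), 'dq': array([-0.044, -0.085,  0.018, -0.011, -0.051,  0.057,  0.019]), 'effort': array([ 3.0000e-03, -5.7208e+01,  9.9400e-01, -2.5223e+01, -5.6000e-02,
        1.3000e-02,  0.0000e+00]), 'position': array([0.284, 0.584, 0.257]), 'eef_rot': array([ -87.08 ,   89.915, -113.023]), 'force': array([ 1.023,  0.724, -0.48 ]), 'ft_torque': array([-0.062, -0.011, -0.039]), 'gripper_width': np.float64(0.088)}
```

View pics/top0.png

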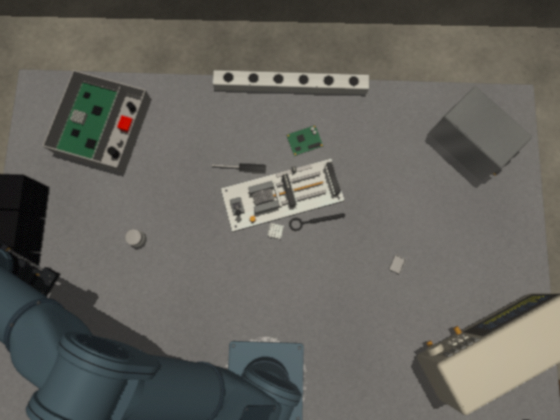

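View pics/side0.png

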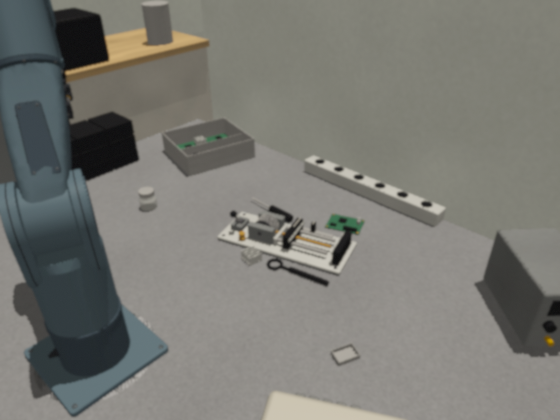

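The top view shows the holder at about (221..344, 160..231) px, with its wheel at (263,196), lever at (237,207) and jaw at (288,190). I'll fit the deck and enlarge.

```bash
cat > m.py <<'E'
from h import *
import pickle
d=pickle.load(open('top0.pkl','rb')); im=d["img"]
m=(im.min(2)>150).astype(np.uint8); m[:150]=0; m[245:]=0; m[:,:200]=0; m[:,365:]=0
m=cv2.morphologyEx(m,cv2.MORPH_CLOSE,np.ones((3,3)))
cs,_=cv2.findContours(m,cv2.RETR_EXTERNAL,cv2.CHAIN_APPROX_NONE); c=max(cs,key=cv2.contourArea)
pts=np.array([ray(d,u,v,.012)[:2] for u,v in c[:,0]])
r=cv2.minAreaRect((pts*1000).astype(np.float32)); print(r); print(np.round(cv2.boxPoints(r)))
a=im[150:245,205:360]
cv2.imwrite('pics/crop0.png',cv2.cvtColor(cv2.resize(a,None,fx=5,fy=5,interpolation=cv2.INTER_CUBIC),cv2.COLOR_RGB2BGR))
E
python3 m.py
```

```text
((551.3451538085938, -33.73384094238281), (137.79383850097656, 357.6732177734375), 17.530128479003906)
[[ 432.  116.]
 [ 540. -225.]
 [ 671. -184.]
 [ 563.  158.]]
```

View pics/crop0.png

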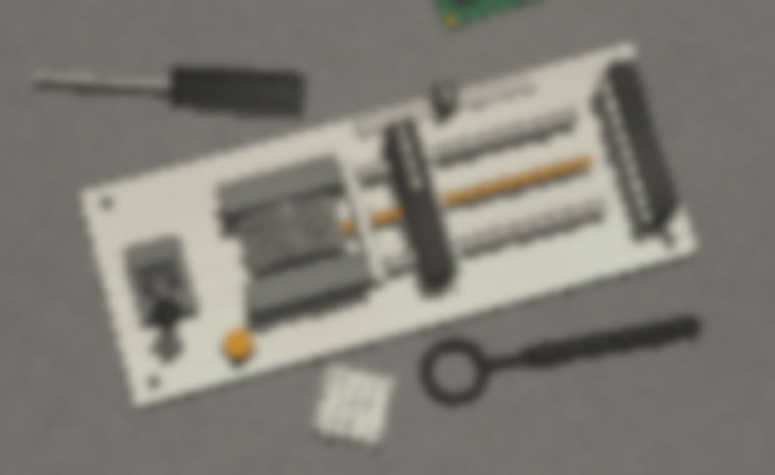

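Deck fit 138 x 358 mm (expected 140 x 360), yaw 17.5°. I'll compute the approach in tool axes.

```bash
cat >> h.py <<'E'
C=np.array([.5513,-.0337]); YAW=np.radians(17.53)
HX=np.array([np.cos(YAW),np.sin(YAW)]); HY=np.array([-HX[1],HX[0]])
def H(x,y,z): return np.r_[C+x*HX+y*HY,z]
def toH(p): q=np.array(p[:2])-C; return np.array([q@HX,q@HY,p[2]])
def tool(s): return R.from_euler('xyz',s["eef_rot"],degrees=True).as_matrix()
def plan(x,y,z):
    s=observe(); T=tool(s); print("shift",np.round(T.T@(H(x,y,z)-s["position"]),4),"turn",end=' ')
    ty=T[:,1]; a=np.arctan2(np.cross(ty[:2],HY),ty[:2]@HY)  # world-z turn to bring tool y on HY
    a=(a+np.pi/2)%np.pi-np.pi/2; print("tool-x turn",round(-a,4),"tcp in H",toH(s["position"]).round(4),"F",np.round(s["force"],2),"t",s["time_s"])
    print("T in H cols",np.round(np.c_[T[:2].T@HX,T[:2].T@HY,T[2]].T,3).tolist())
E
python3 -c "
from h import *
plan(0,.085,.22)"
```

```text
shift [ 0.0375 -0.3769  0.452 ] turn tool-x turn -0.7587 tcp in H [-0.0687  0.6695  0.257 ] F [ 1.02  0.72 -0.48] t 0.1
T in H cols [[-0.001, 0.688, 0.726], [-0.001, 0.726, -0.688], [-1.0, -0.001, 0.0]]
```

{"name": "send_rows", "arguments": {"increments": [[[0, 0.003, -0.025, 0.03, -0.05], [0, 0.006, -0.05, 0.06, -0.1], [0, 0.009, -0.075, 0.09, -0.15], [0, 0.012, -0.1, 0.12, -0.2], [0, 0.014, -0.125, 0.15, -0.25], [0, 0.016, -0.15, 0.18, -0.3], [0, 0.018, -0.175, 0.21, -0.35], [0, 0.02, -0.2, 0.24, -0.4], [0, 0.023, -0.225, 0.27, -0.45], [0, 0.026, -0.25, 0.3, -0.5], [0, 0.029, -0.275, 0.33, -0.55], [0, 0.031, -0.3, 0.36, -0.6]]], "force": 20}}

```text
time_s: 1.1
position: [0.477, 0.1553, 0.2264]
eef_rot: [-165.6, 90.0, -157.0]
force: [0.1, -0.1, 0.0]
gripper_width: 0.0102
```

```bash
python3 -c "
from h import *
plan(0,.085,.22)"
```

```text
shift [ 0.0064 -0.114   0.0321] turn tool-x turn -0.1561 tcp in H [-0.014   0.2026  0.2264] F [ 0.07 -0.1   0.03] t 1.1
T in H cols [[-0.001, 0.156, 0.988], [-0.0, 0.988, -0.156], [-1.0, -0.0, -0.001]]
```

{"name": "send_rows", "arguments": {"increments": [[[0, 0.002, -0.03, 0.01, -0.04], [0, 0.004, -0.06, 0.02, -0.08], [0, 0.006, -0.09, 0.03, -0.12], [0, 0.006, -0.114, 0.032, -0.156], [0, 0.006, -0.114, 0.032, -0.156], [0, 0.006, -0.114, 0.032, -0.156]]]}}

```text
time_s: 1.6
position: [0.5251, 0.0476, 0.2204]
eef_rot: [-168.5, 90.0, -151.3]
force: [-0.4, 1.8, 1.0]
gripper_width: 0.0004
```

```bash
python3 -c "
from h import *
import pickle
plan(0,.085,.1)
d=cam('wrist'); pickle.dump(d,open('w1.pkl','wb')); save(d,'w1.png'); print(d['xyz'],d['K'][0])"
```

```text
shift [ 0.1204 -0.0004  0.0005] turn tool-x turn -0.0064 tcp in H [-0.0004  0.0854  0.2204] F [-0.36  1.85  0.96] t 1.6
T in H cols [[-0.001, 0.006, 1.0], [-0.0, 1.0, -0.006], [-1.0, -0.0, -0.001]]
[0.45335181 0.02540216 0.34817375] [330.72206668   0.         280.64383616]
```

View pics/w1.png

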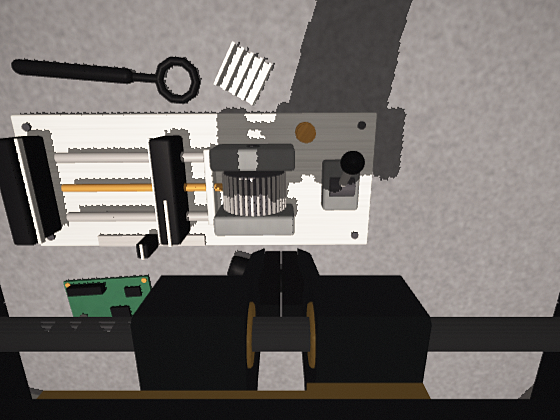

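The wrist view shows the wheel at (254,195), lever ball at (352,162), the jaw's white line near (166,200–243) and the gauge collar with its line near (147,247). Zoom for the lines.

```bash
python3 - <<'E'
from h import *
import pickle
d=pickle.load(open('w1.pkl','rb'));im=d["img"]
cv2.imwrite('pics/w1c.png',cv2.cvtColor(cv2.resize(im[190:265,130:200],None,fx=8,fy=8,interpolation=cv2.INTER_NEAREST),cv2.COLOR_RGB2BGR))
for n,u,v,z in(("ball",352,162,.073),("cheekL_tl",212,145,.058),("cheek far br",294,234,.058),("adapter",305,132,.034),("cyl",254,195,.06)): print(n,toH(ray(d,u,v,z)).round(4))
E
```

```text
ball [-0.0305  0.1452  0.073 ]
cheekL_tl [-0.0437  0.0262  0.058 ]
cheek far br [0.0396 0.0977 0.058 ]
adapter [-0.0524  0.1084  0.034 ]
cyl [0.0009 0.0614 0.06  ]
```

View pics/w1c.png

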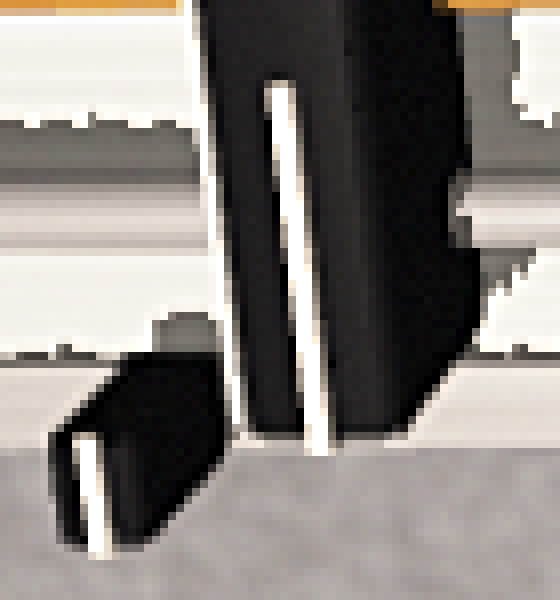

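The jaw line's far end is at (169.4,245.8) px and the middle of the gauge line at (141.1,251.4).

```bash
python3 - <<'E'
from h import *
import pickle
d=pickle.load(open('w1.pkl','rb'))
j=toH(ray(d,169.4,245.6,.058));g=toH(ray(d,141.1,251.4,.044)); print(j,g,"close mm",(j-g)[1]*1e3,"dx",(g-j)[0])
print("jaw near line:",toH(ray(d,164.6,200.5,.058)))
E
```

```text
[ 0.05060923 -0.02075664  0.058     ] [ 0.0627979  -0.05493689  0.044     ] close mm 34.1802423976898 dx 0.012188662878975028
jaw near line: [ 0.00602456 -0.02043395  0.058     ]
```

Calibration agrees (dx 12.2 mm against 12). The jaw has to close 34.2 mm, which is about 98 mm of rim travel. Descend and make the first stroke.

{"name": "send_rows", "arguments": {"increments": [[[0, 0.04, -0.005, 0, 0], [0, 0.08, -0.005, 0, 0], [0, 0.11, -0.005, 0, 0], [0, 0.122, -0.005, 0, 0], [0, 0.13, -0.005, 0, 0], [0, 0.133, -0.005, 0, 0], [0, 0.136, -0.005, 0, 0], [0, 0.136, -0.005, 0, 0]]]}}

```text
time_s: 2.32
position: [0.5276, 0.0448, 0.0857]
eef_rot: [-5.9, 89.9, 11.5]
force: [-0.2, -0.1, -0.7]
gripper_width: 0.0003
```

```bash
python3 -c "
from h import *
plan(0,.08,.0845)"
```

```text
shift [ 0.0012 -0.002  -0.001 ] turn tool-x turn -0.0023 tcp in H [0.001  0.082  0.0857] F [-0.22 -0.1  -0.71] t 2.3167
T in H cols [[0.002, 0.002, 1.0], [-0.0, 1.0, -0.002], [-1.0, -0.0, 0.002]]
```

{"name": "send_rows", "arguments": {"increments": [[[0, 0.001, -0.004, -0.001, 0], [0, 0.001, -0.008, -0.001, 0], [0, 0.001, -0.012, -0.001, 0], [0, 0.001, -0.016, -0.001, 0], [0, 0.001, -0.02, -0.001, 0], [0, 0.001, -0.024, -0.001, 0]]]}}

```text
time_s: 2.82
position: [0.5347, 0.0209, 0.0853]
eef_rot: [-9.1, 89.8, 8.3]
force: [0.9, 1.7, 6.2]
gripper_width: 0.0006
```

{"name": "send_rows", "arguments": {"increments": [[[0, 0, -0.004, 0, 0], [0, 0, -0.008, 0, 0], [0, 0, -0.012, 0, 0], [0, 0, -0.016, 0, 0], [0, 0, -0.016, 0, 0]]]}}

```text
time_s: 3.23
position: [0.5394, 0.0044, 0.0849]
eef_rot: [-27.7, 89.8, -10.4]
force: [2.6, -0.8, 3.8]
gripper_width: 0.0003
```

```bash
cat > look.py <<'E'
from h import *
import pickle,sys
plan(0,.08,.0845)
n=sys.argv[1]
d=cam('wrist'); pickle.dump(d,open(n+'.pkl','wb')); save(d,n+'.png')
g=proj(d,H(.0628,-.055,.044)); j=proj(d,H(.0506,-.0208,.058)); print('expected gauge px',g,'jaw start px',j)
E
python3 look.py w2
```

```text
shift [ 0.0003  0.0401 -0.0003] turn tool-x turn -0.0045 tcp in H [0.0001 0.0399 0.0849] F [ 2.59 -0.76  3.84] t 3.2333
T in H cols [[0.003, 0.004, 1.0], [-0.002, 1.0, -0.004], [-1.0, -0.002, 0.003]]
expected gauge px [126.08490223 342.57202642] jaw start px [172.81959196 341.37229395]
```

View pics/w2.png

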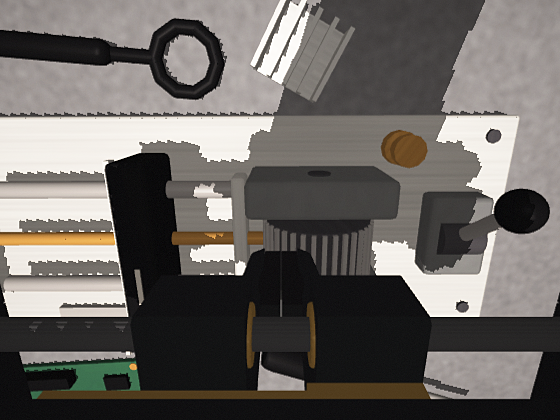

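The jaw has moved: its line's near end is at about (137,270) px, and the far end and the collar are hidden by the gripper.

```bash
python3 - <<'E'
from h import *
import pickle
d=pickle.load(open('w2.pkl','rb'))
for z in(.058,.056): print(toH(ray(d,137.5,270,z)))
E
```

```text
[ 0.00612363 -0.03463609  0.058     ]
[ 0.00718201 -0.03560753  0.056     ]
```

Closed about 14.5 mm with no slip. Lift, go back, second stroke.

{"name": "send_rows", "arguments": {"increments": [[[0, -0.008, 0, 0, 0], [0, -0.015, 0, 0, 0], [0, -0.015, 0.02, 0, 0], [0, -0.015, 0.042, 0, 0], [0, -0.015, 0.042, 0, 0], [0, -0.007, 0.042, 0, 0], [0, 0, 0.042, 0, 0], [0, 0, 0.042, 0, 0]]]}}

```text
time_s: 3.95
position: [0.5249, 0.0456, 0.0827]
eef_rot: [169.2, 89.9, -173.4]
force: [-0.9, 2.7, 5.0]
gripper_width: 0.0005
```

{"name": "send_rows", "arguments": {"increments": [[[0, 0, -0.004, 0, 0], [0, 0, -0.008, 0, 0], [0, 0, -0.012, 0, 0], [0, 0, -0.016, 0, 0], [0, 0, -0.02, 0, 0], [0, 0, -0.024, 0, 0], [0, 0, -0.028, 0, 0], [0, 0, -0.032, 0, 0], [0, 0, -0.036, 0, 0], [0, 0, -0.04, 0, 0], [0, 0, -0.042, 0, 0], [0, 0, -0.042, 0, 0]]]}}

```text
time_s: 4.95
position: [0.5384, 0.0036, 0.0841]
eef_rot: [-72.6, 89.9, -55.4]
force: [0.8, -3.8, 5.3]
gripper_width: 0.0004
```

{"name": "send_rows", "arguments": {"increments": [[[0, -0.008, 0, 0, 0], [0, -0.03, 0, 0, 0], [0, -0.07, 0.01, 0, 0], [0, -0.1, 0.04, 0, 0], [0, -0.136, 0.045, 0, 0], [0, -0.136, 0.045, 0, 0], [0, -0.136, 0.045, 0, 0]]]}}

```text
time_s: 5.53
position: [0.5251, 0.0496, 0.2218]
eef_rot: [-5.4, 89.8, 12.0]
force: [0.7, -1.1, -0.5]
gripper_width: 0.0007
```

```bash
cat >> look.py <<'E'
g=np.round(g).astype(int); u0=g[0]-30;v0=g[1]-60
cv2.imwrite('pics/%sc.png'%n,cv2.cvtColor(cv2.resize(d["img"][v0:v0+75,u0:u0+90],None,fx=8,fy=8,interpolation=cv2.INTER_NEAREST),cv2.COLOR_RGB2BGR)); print("crop origin",u0,v0)
E
python3 look.py w3
```

```text
shift [ 0.1373 -0.0073 -0.0006] turn tool-x turn -0.0014 tcp in H [1.000e-04 8.730e-02 2.218e-01] F [ 0.74 -1.1  -0.51] t 5.5333
T in H cols [[0.004, 0.001, 1.0], [-0.0, 1.0, -0.001], [-1.0, -0.0, 0.004]]
expected gauge px [139.34078826 248.81345937] jaw start px [167.53698975 243.13696837]
crop origin 109 189
```

View pics/w3c.png

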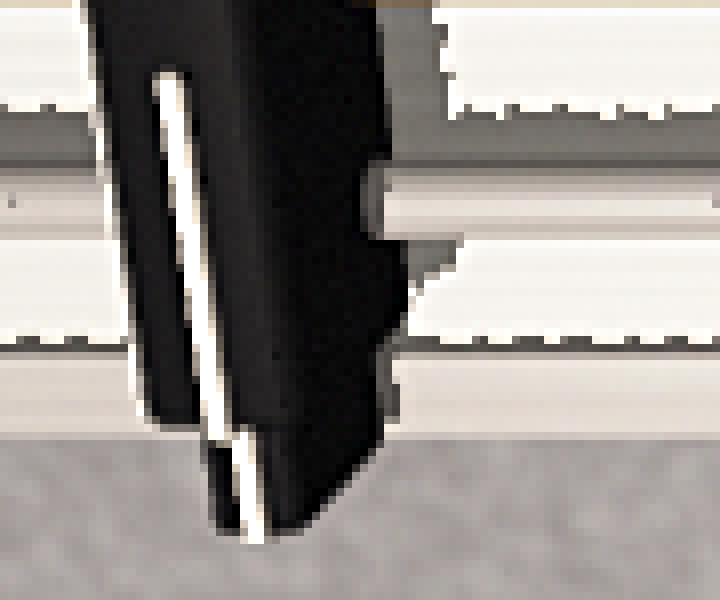

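The jaw line's far end is at (135.9,243.3) px and the gauge line's middle at (139.6,249.2).

```bash
python3 - <<'E'
from h import *
import pickle
d=pickle.load(open('w3.pkl','rb'))
j=toH(ray(d,135.9,243.3,.058));g=toH(ray(d,139.6,249.2,.044)); print(j,g,"close mm",(j-g)[1]*1e3)
E
```

```text
[ 0.050708   -0.05101348  0.058     ] [ 0.06322429 -0.05479384  0.044     ] close mm 3.780366561755434
```

Remaining 3.8 mm, about 11 mm of rim: a short trim stroke centred on the wheel top.

{"name": "send_rows", "arguments": {"increments": [[[0, 0.03, -0.021, 0, 0], [0, 0.07, -0.021, 0, 0], [0, 0.11, -0.021, 0, 0], [0, 0.124, -0.021, 0, 0], [0, 0.13, -0.021, 0, 0], [0, 0.134, -0.021, 0, 0], [0, 0.1375, -0.021, 0, 0], [0, 0.1375, -0.021, 0, 0], [0, 0.1375, -0.021, 0, 0]]]}}

```text
time_s: 6.33
position: [0.5283, 0.0275, 0.0826]
eef_rot: [178.5, 89.7, -164.2]
force: [-7.7, -2.1, 9.5]
gripper_width: 0.0005
```

{"name": "send_rows", "arguments": {"increments": [[[0, 0, -0.003, 0, 0], [0, 0, -0.006, 0, 0], [0, 0, -0.009, 0, 0], [0, 0, -0.011, 0, 0], [0, 0, -0.011, 0, 0], [0, 0, -0.011, 0, 0], [0, 0, -0.011, 0, 0]]]}}

```text
time_s: 6.92
position: [0.5318, 0.0167, 0.0827]
eef_rot: [-177.1, 89.7, -159.8]
force: [-7.1, -2.8, 11.0]
gripper_width: 0.0008
```

{"name": "send_rows", "arguments": {"increments": [[[0, -0.006, 0, 0, 0], [0, -0.03, 0, 0, 0], [0, -0.07, 0.01, 0, 0], [0, -0.1, 0.03, 0, 0], [0, -0.136, 0.03, 0, 0], [0, -0.136, 0.03, 0, 0], [0, -0.136, 0.03, 0, 0]]]}}

```text
time_s: 7.5
position: [0.5264, 0.047, 0.2206]
eef_rot: [-9.7, 89.7, 7.6]
force: [0.2, -0.3, 0.6]
gripper_width: 0.0001
```

```bash
python3 look.py w4
```

```text
shift [ 0.1361 -0.0043 -0.0013] turn tool-x turn -0.0028 tcp in H [0.0006 0.0844 0.2206] F [ 0.19 -0.35  0.63] t 7.5
T in H cols [[0.005, 0.003, 1.0], [-0.001, 1.0, -0.003], [-1.0, -0.001, 0.005]]
expected gauge px [141.94302426 248.69631964] jaw start px [170.33583594 242.98154618]
crop origin 112 189
```

View pics/w4c.png

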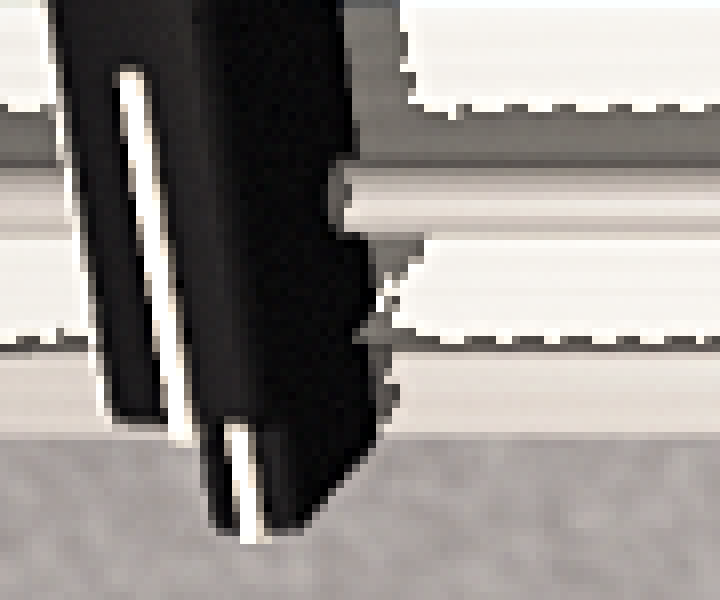

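Jaw end at (134.4,243.2) px, gauge mid at (142.0,249.0).

```bash
python3 - <<'E'
from h import *
import pickle
d=pickle.load(open('w4.pkl','rb'))
j=toH(ray(d,134.4,243.2,.058));g=toH(ray(d,142.0,249.0,.044)); print(j,g,"close mm",(j-g)[1]*1e3)
plan(-.075,.145,.083)
E
```

```text
[ 0.05071517 -0.05501036  0.058     ] [ 0.06313214 -0.05498557  0.044     ] close mm -0.024786785650106335
shift [ 0.1357  0.0604 -0.0748] turn tool-x turn -0.0032 tcp in H [-0.0007  0.0844  0.2189] F [-0.31  0.7  -0.44] t 7.55
T in H cols [[0.002, 0.003, 1.0], [-0.0, 1.0, -0.003], [-1.0, -0.0, 0.002]]
```

Aligned (error under 0.1 mm). Now the lever: move over at height, descend on its near side, then push +x.

{"name": "send_rows", "arguments": {"increments": [[[0, 0, 0.02, -0.025, 0], [0, 0, 0.04, -0.05, 0], [0, 0, 0.06, -0.075, 0], [0, 0, 0.06, -0.075, 0], [0, 0.035, 0.06, -0.075, 0], [0, 0.07, 0.06, -0.075, 0], [0, 0.1, 0.06, -0.075, 0], [0, 0.12, 0.06, -0.075, 0], [0, 0.135, 0.06, -0.075, 0], [0, 0.135, 0.06, -0.075, 0]]]}}

```text
time_s: 8.38
position: [0.4328, 0.0806, 0.0797]
eef_rot: [-179.9, 89.6, -162.5]
force: [-1.1, 0.3, -0.5]
gripper_width: 0.0005
```

{"name": "send_rows", "arguments": {"increments": [[[0, 0, 0, 0.01, 0], [0, 0, 0, 0.02, 0], [0, 0, 0, 0.028, 0], [0, 0, 0, 0.036, 0], [0, 0, 0, 0.044, 0], [0, 0, 0, 0.052, 0], [0, 0, 0, 0.06, 0], [0, 0, 0, 0.068, 0], [0, 0, 0, 0.075, 0], [0, 0, 0, 0.08, 0], [0, 0, 0, 0.083, 0], [0, 0, 0, 0.083, 0]]]}}

```text
time_s: 9.38
position: [0.5153, 0.1069, 0.0832]
eef_rot: [2.1, 90.0, 19.5]
force: [-1.2, -0.2, -0.2]
gripper_width: 0.0009
```

```bash
python3 look.py w5
```

```text
shift [-0.0014 -0.0649 -0.0078] turn tool-x turn -0.0026 tcp in H [0.008  0.1449 0.0832] F [-1.19 -0.17 -0.22] t 9.3833
T in H cols [[0.001, 0.003, 1.0], [0.0, 1.0, -0.003], [-1.0, 0.0, 0.001]]
expected gauge px [-53.04007698 334.28750804] jaw start px [-21.9077152  332.22188719]Traceback (most recent call last):
  File "look.py", line 8, in <module>
    cv2.imwrite('pics/%sc.png'%n,cv2.cvtColor(cv2.resize(d["img"][v0:v0+75,u0:u0+90],None,fx=8,fy=8,interpolation=cv2.INTER_NEAREST),cv2.COLOR_RGB2BGR)); print("crop origin",u0,v0)
                                              ~~~~~~~~~~^^^^^^^^^^^^^^^^^^^^^^^^^^^^^^^^^^^^^^^^^^^^^^^^^^^^^^^^^^^^^^^^^^^^^^^^^^^^
cv2.error: OpenCV(4.12.0) /io/opencv/modules/imgproc/src/resize.cpp:4208: error: (-215:Assertion failed) !ssize.empty() in function 'resize'
```

View pics/w5.png

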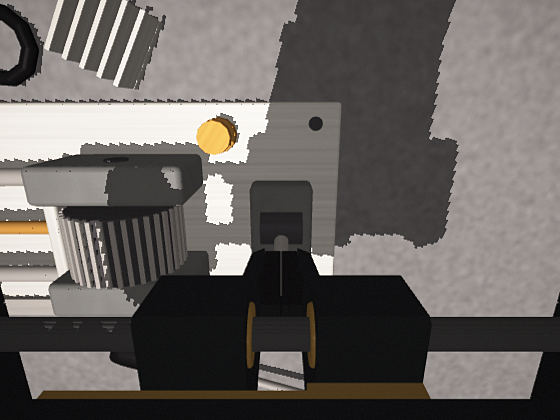

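The lever is going over, its rod at (281,243) px leading under the fingers. Push on in small steps to the stop.

{"name": "send_rows", "arguments": {"increments": [[[0, 0, 0, 0.003, 0], [0, 0, 0, 0.006, 0], [0, 0, 0, 0.008, 0], [0, 0, 0, 0.01, 0], [0, 0, 0, 0.01, 0], [0, 0, 0, 0.01, 0]]]}}

```text
time_s: 9.93
position: [0.5198, 0.1082, 0.0825]
eef_rot: [179.4, 89.4, -163.2]
force: [-12.4, -3.5, 9.5]
gripper_width: 0.0002
```

At the stop (12 N). Back off, lift, and look.

{"name": "send_rows", "arguments": {"increments": [[[0, 0, 0, -0.01, 0], [0, 0, 0, -0.03, 0], [0, 0, 0, -0.05, 0], [0, -0.03, 0, -0.06, 0], [0, -0.07, 0, -0.06, 0], [0, -0.11, -0.02, -0.05, 0], [0, -0.14, -0.06, -0.03, 0], [0, -0.14, -0.06, -0.01, 0], [0, -0.14, -0.06, -0.01, 0], [0, -0.14, -0.06, -0.01, 0]]]}}

```text
time_s: 10.77
position: [0.5341, 0.0491, 0.224]
eef_rot: [-6.9, 89.8, 10.3]
force: [-0.2, 0.1, 0.4]
gripper_width: 0.0005
```

```bash
python3 look.py w6
```

```text
shift [ 0.1395 -0.0042 -0.009 ] turn tool-x turn -0.0041 tcp in H [0.0086 0.0842 0.224 ] F [-0.21  0.1   0.35] t 10.7667
T in H cols [[0.003, 0.004, 1.0], [-0.0, 1.0, -0.004], [-1.0, -0.0, 0.003]]
expected gauge px [142.49768502 240.66165262] jaw start px [170.84254167 234.43591634]
crop origin 112 181
```

View pics/w6.png

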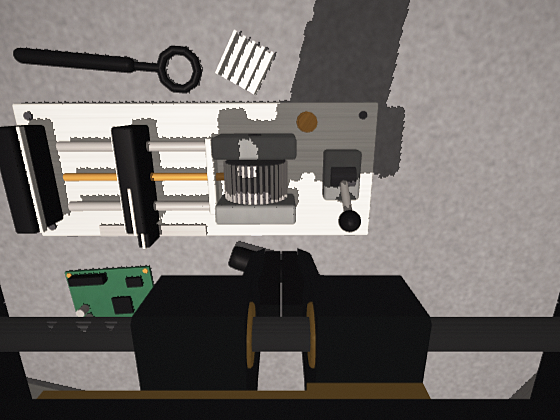

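View pics/w6c.png

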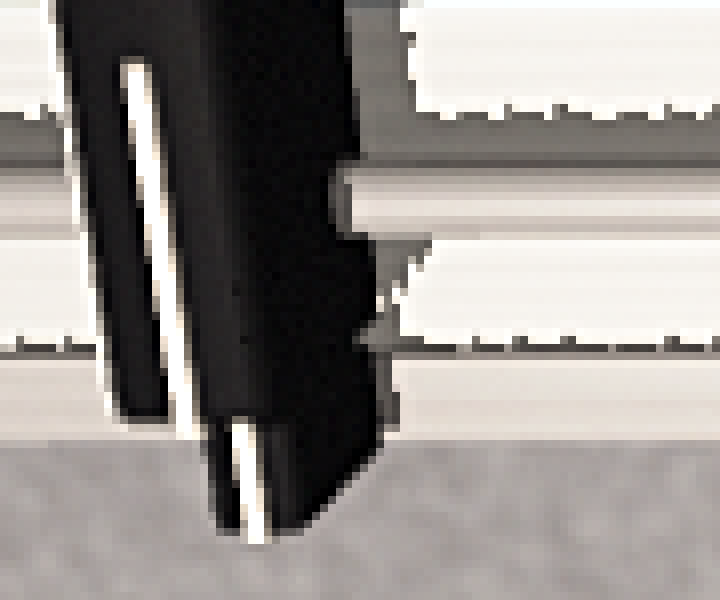

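The jaw line's end is at (135.2,235.0) px, the gauge middle at (142.3,241.0), and the lever ball is over on the far side at (349,220).

```bash
python3 - <<'E'
from h import *
import pickle
d=pickle.load(open('w6.pkl','rb'))
j=toH(ray(d,135.2,235,.058));g=toH(ray(d,142.3,241,.044)); b=toH(ray(d,349,220,.073))
e=(j-g)[1]*1e3; print("err mm",e,"ball",b)
if abs(e)<1.5 and b[0]>.027: print(finish_job())
E
```

```text
err mm 0.3804546177034601 ball [0.03149387 0.14500518 0.073     ]
the job is handed in; nothing more can be done
None
```

The board holder is set and the lever is locked. I handed the job in at about 10.8 s of the 51 s allowed; `finish_job()` gives no verdict.

- **Jaw:** I rolled the wheel with the closed fingertips in two full strokes and one 11 mm trim stroke. The last wrist picture puts the jaw line 0.4 mm from the gauge line, against a tolerance of 2.5 mm. The same check just before locking gave 0.0 mm, so the difference is within measuring error.
- **Lever:** I pushed it away from the robot until it met its stop, at about 12 N. The ball measures 31.5 mm to the far side, where fully over is 31 mm.
- **Clearance:** The arm is raised clear, with the force reading near zero. The gauge collar measured at the same place throughout.
- **Bystanders:** I commanded no contact with them. The adapter, heat sink, probe and spare board look undisturbed in the last picture, but I did not measure them. The jar and the shield can were out of view.

No check failed or disagreed. The first press found no contact, because the fingertips came down too far off the wheel's top, so the wheel only engaged once the stroke had begun.

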